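# Pass a vial rack through a gated transfer chute

## Robot

A 6-joint arm with a two-finger parallel gripper is mounted at the origin on a cart in front of the work surface, level with it; the furniture and walls round the work are solid. World frame = base frame: x ahead of the robot, y to its left, z up, the work surface at z = 0. Lengths are in m, angles in rad, forces in N, time in s.
With the tool pointing down it reaches from about 0.3 to 0.775 m from the base axis. Payload 14.6 kg.
Tool frame: the origin (TCP) lies at the very end of the fingers, on their centre line; the grasp point (between the pads) lies 19 mm behind it; z points along the fingers, y is the direction in which the jaws open and shut (so a half turn about z gives the same grasp; the last joint's range is limited). The gripper opens to 94 mm and grips with 3 to 60 N. Pads are 16 mm wide; open, the fingers measure 119 mm over their backs; the gripper's body (75 mm by 177 mm) begins 78 mm behind the grasp point.
Start: joints at [1.268, 0.3, 1.521, -0, 1.321, -0.067], TCP at [0.128, 0.535, 0.205] pointing down, gripper open.
Joint ranges: [-3.03, 3.03], [-0.79, 2.21], [0.23, 2.52], [-1.04, 4.18], [0, 3.07], [-2.55, 2.55]. Speed limits (rad/s): [2.22, 2.22, 2.57, 3.14, 3.14, 3.14].

## Interface

Orientations are given as [roll, pitch, yaw] about the fixed x, y, z axes, in that order (R = Rz(yaw) Ry(pitch) Rx(roll)).
In Python, from station import status, camera, ctrl gives the robot as it stands. The module is installed in compiled form; this text tells all that it offers.
- The arm moves only by the shell command python3 -m jog 'ROWS' [FORCE]. ROWS is JSON, a list of rows, each a list of 7 numbers: the shift along the tool's x, y, z each as a share of 1000 mm, from -1 to 1, then the turn, a rotation vector about the tool's x, y, z each as a share of pi/2 rad, from -1 to 1, then the opening, from -1 (shut) to 1 (fully open), so that 0 is half open. A call has 1 to 20 rows; each row is the pose to reach, as a shift and turn from the pose measured when the call began, along the tool's axes at that moment; what a row does not reach only later rows make up. A row lasts 1/10 s, in which the tool goes at most 50 mm and 8.59 degrees, less where a joint would pass 70% of its speed; a pose out of reach is approached as far as the arm can. A call with a number of a shift or a turn outside -1 to 1 is refused whole. A call with a gripper value outside its range is refused whole. The fingers move at their own pace and stop on an object; FORCE is the grip in N (left out, the last holds). Time passes only in rows, so rows that repeat a pose let the fingers close. It gives the time, the measured TCP pose, the force and the opening at its end, in the units of the state.
- status.get_obs(): the state, without advancing time (a new reading comes with each control period).
- camera(name): name is "scene" or "top"; returns a dict with "image" (400x640x3 uint8, red, green, blue), "fx", "fy", "cx", "cy" (pixels), "world_from_camera" (4x4, takes a point from camera to world coordinates). Camera axes: x right, y down, z forward; pixel columns grow to the right and rows downward; lengths in m; the calibration is good to about 2 mm. A picture is of the moment at which its call begins. There is no depth.
- ctrl.hand_in(): hands the job in, once; it reports no verdict.
The state is a dict: "time_s": time; "qpos": joint angles; "joint_vel": joint speeds; "tau": joint torques, N m; "ee_pos": TCP position; "eef_rot": TCP orientation; "force": force on the tool from outside, world axes, zero at the start; "moment": the same for the moment, N m; "grip_width": finger opening in m.
Only numpy, scipy, OpenCV 4.12 (cv2) and the standard library are available. Lean on these libraries where they do the work, as an engineer would, in place of code of your own. Each camera call takes 0.05 s, during which the arm holds its last target.

## Task

Push the vial rack along its chute into the bay beyond the sprung gate until it is fully home against the end stop: hold the gate down with one fingertip on its long treadle all the while, and push the rack's rear panel with the other fingertip, so that the gate never touches the rack. Then take the fingers away so that the gate springs up shut behind the rack. Only push: do not pick up or tip the rack, do not touch the vials, and leave the things standing beside the chute alone.

Things in the scene. Friction and masses are not known exactly. Their poses are not given: they have to be found in the camera images.
- chute: Fixed straight aluminium chute with grey deck, entry end open. Origin: on the bench under the channel's middle line, at the gate. +y runs along the channel from entry (y -235 mm) to stop; +x across it, away from the treadle. Deck top z 40 mm. Channel 76 mm wide (x -38 to +38); side walls 6 mm thick, tops z 54. Hinge outside the far wall at x +62, z 32 (up to x +73).
- gate (a joint): Angle of the sprung gate, rad, about a hinge parallel to the channel: 0 = shut (blade up to 20 mm above the deck, highest at the treadle side), 0.22 = just open (blade 2 mm under the deck top), 0.34 = lower stop. Grows as the treadle is pressed down; springs back to 0 when let go. Pressing takes about 3 N at first, 6 N at the stop.
- treadle_mid (a point): Middle of the top face of the gate's treadle: flat black plate, 38 x 270 x 6 mm, just outside the wall on the chute's -x side; a fingertip may slide along it. In the chute's frame it spans y -235 to +35 mm and, gate open, x -54 to -92. Its top (middle line) is at z 91 mm with the gate shut, 62 (level) when just open, 46 at the lower stop. This point: y -100, x about -73 when open.
- gate_slot (a point): Middle of the 12 mm slot across the deck through which the gate's 8 mm thick blade (chute frame y -4 to +4 mm) rises; on the channel's middle line at deck height (chute frame 0, 0, 40 mm). The bay lies beyond it.
- stop_face (a point): Middle of the foot of the end stop's face, at deck height (chute frame 0, 140, 40 mm); the stop's top is at z 62 mm.
- rack: Loose white vial rack, 70 (x) x 120 (y) mm, on the deck before the gate, its +y along the chute's. Origin: centre of its underside. Flat rear panel to push: 70 wide, 42 high, outer face at y -60 mm; front panel 36 high, outer face y +60; plate with six 24 mm square holes, top z 35. Fully home, its origin is at y +80 mm in the chute's frame. About 0.25 to 0.5 kg with vials.
- rack_vial_1: Loose capped glass vial, 22 mm across and 59 mm tall, standing in the rack's front hole on the -x side (rack frame x -17, y +39 mm). Origin: centre of its underside, 6 mm above the rack's underside. Not to be touched.
- rack_vial_2: The same kind of vial, in the middle hole on the +x side (rack frame x +17, y +10 mm). Not to be touched.
- rack_vial_3: The same kind of vial, in the front hole on the +x side (rack frame x +17, y +39 mm). Not to be touched.
- white_bottle: White plastic bottle, 48 mm across, 78 mm tall, loose on the bench beside the bay on the treadle's side. Origin: centre of its underside. To be left alone.
- small_beaker: Glass beaker, 59 mm across, 72 mm tall, loose on the bench beyond the chute. Origin: centre of its underside. To be left alone.
- stopper: Red rubber stopper, 25 mm across, 28 mm tall, loose on the bench beyond the chute. Origin: centre of its underside. To be left alone.
Not all that is in view belongs to the job. Several things have the shape of the rack; the one meant has the colours described above.

How it is judged:
On the way, in this order (a step that is already met when the one before it is completed fails the run):
1. the gate is held open with the fingers while the rack is still before it (value of joint gate above 0.2 rad and contact force between the fingers and gate above 0.5 N and y of rack in the frame of chute below -0.062 m), for 0.1 s.
2. the fingers push the rack over the gate and press the treadle at the same time (value of joint gate above 0.2 rad and contact force between the fingers and gate above 0.3 N and contact force between the fingers and rack above 0.1 N and y of rack in the frame of chute between -0.05 and 0.06 m), for 0.05 s.
3. the rack is home against the end stop with the gate still held open (y of rack in the frame of chute above 0.074 m and z of rack in the frame of chute below 0.045 m and value of joint gate above 0.2 rad), for 0.1 s.
At the end, for the whole second after the job is handed in: The rack stands flat on the deck in the bay, within 6 mm of the end stop and at rest, the gate has sprung up shut behind it (under 0.03 rad), and the three vials stand in their holes (y of rack in the frame of chute above 0.074 m and z of rack in the frame of chute below 0.045 m and angle between rack's own z axis and vertical below 0.05 rad and linear speed of rack below 0.01 m/s and value of joint gate below 0.03 rad and z of each of rack_vial_1, rack_vial_2, rack_vial_3 in the frame of rack below 0.016 m and angle between each of rack_vial_1, rack_vial_2, rack_vial_3's own z axis and vertical below 0.2 rad); the robot touches nothing.
It fails at once if the gate presses on the rack (over 1 N) (contact force between gate and rack above 1 N).
It fails at once if the rack is lifted (over 8 mm off the deck) or tipped (z of rack in the frame of chute above 0.048 m or angle between rack's own z axis and vertical above 0.15 rad).
It fails at once if a vial is touched by the robot (contact force between any of the fingers, the arm and rack_vial_1 above 0.5 N or contact force between any of the fingers, the arm and rack_vial_2 above 0.5 N or contact force between any of the fingers, the arm and rack_vial_3 above 0.5 N).
It fails at once if a vial leaves its hole (z of any of rack_vial_1, rack_vial_2, rack_vial_3 in the frame of rack above 0.02 m).
It fails at once if a thing beside the chute is moved more than 15 mm or tipped (distance of any of white_bottle, small_beaker, stopper from where it was at the start of the episode above 0.015 m or angle between any of white_bottle, small_beaker, stopper's own z axis and vertical above 0.3 rad).
It also fails if it takes over 40 s, if anything falls off the work surface, if the arm or the gripper's body presses on something with over 40 N, if the wrist force passes 120 N, or if a joint passes its speed limit or range.

## Working session

There is one attempt and no reset: what is moved stays moved. The work goes in short steps, Python scripts to look and compute and a shell command to move; the robot and the scene stay as the last step left them, time stands still between calls to the robot, and variables do not carry over. Pictures are saved under pics/ and viewed, and the job is handed in when it is done.

```bash
mkdir -p pics; python3 - <<'E'
from station import status, camera
import cv2,json
o=status.get_obs();print(o)
for n in("scene","top"):
    c=camera(n);cv2.imwrite(f"pics/{n}0.png",c["image"][:,:,::-1]);print(n,c["fx"],c["fy"],c["cx"],c["cy"],c["world_from_camera"])
E
```

```text
{'time_s': 0.0, 'qpos': array([ 1.26836678e+00,  3.00492268e-01,  1.52158832e+00, -1.02680439e-05,
        1.32071829e+00, -6.66179485e-02]), 'joint_vel': array([ 0.00088856,  0.00050211,  0.00034838,  0.00036775, -0.00064348,
       -0.00057641]), 'tau': array([-1.30446566e-03, -5.31778944e+01, -3.52747750e+01,  7.07415026e-02,
        2.43245781e-02, -9.58158012e-05]), 'ee_pos': array([0.12843169, 0.53451523, 0.20487166]), 'eef_rot': array([-3.14038845e+00, -7.03729524e-05,  2.90578356e+00]), 'force': array([ 0.2421338 , -0.05187564, -0.17739663]), 'moment': array([ 0.01695259,  0.00947727, -0.02232135]), 'grip_width': 0.09376612988496388}
scene 448.7853681541832 448.7853681541832 314.3999269029322 204.432661182839 [[ 0.70158066 -0.47649166  0.5298493   0.08347473]
 [-0.71247009 -0.45540784  0.53384462 -0.43803968]
 [-0.01307498 -0.75203684 -0.65899138  0.69694517]
 [ 0.          0.          0.          1.        ]]
top 476.8764990029122 476.8764990029122 326.821109024642 190.88107824034853 [[ 7.93964222e-03 -9.83846836e-01  1.78836138e-01  3.95648005e-01]
 [-9.99968468e-01 -7.78382732e-03  1.57293703e-03  6.20470121e-02]
 [-1.55499500e-04 -1.78842988e-01 -9.83877615e-01  1.24549070e+00]
 [ 0.00000000e+00  0.00000000e+00  0.00000000e+00  1.00000000e+00]]
```

View pics/scene0.png

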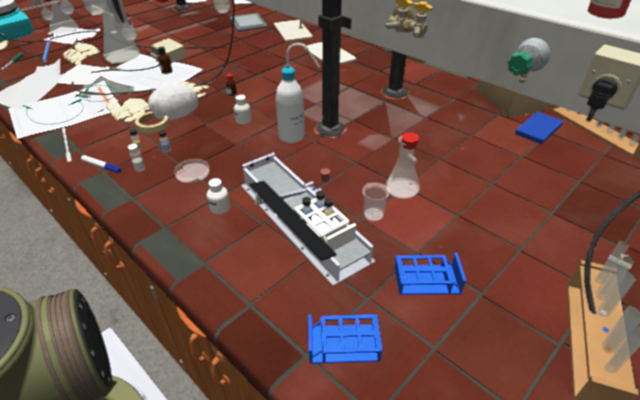

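View pics/top0.png

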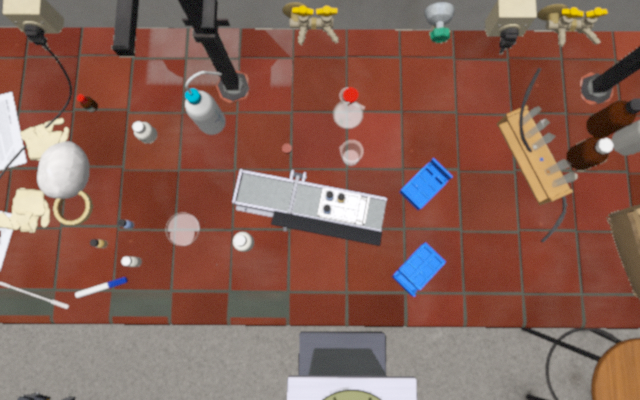

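Rack candidates in the top view are the white rack in the chute (343,204), a blue rack (426,184) and a second blue rack (419,268). The white one matches the description, so I'll check it in a close crop.

```bash
python3 - <<'E'
import cv2
a=cv2.imread("pics/top0.png")[155:255,220:400];cv2.imwrite("pics/topc.png",cv2.resize(a,None,fx=4.4,fy=4.4,interpolation=cv2.INTER_CUBIC))
a=cv2.imread("pics/scene0.png")[140:290,200:390];cv2.imwrite("pics/scc.png",cv2.resize(a,None,fx=4,fy=4,interpolation=cv2.INTER_CUBIC))
E
```

```text
(no output)
```

View pics/topc.png

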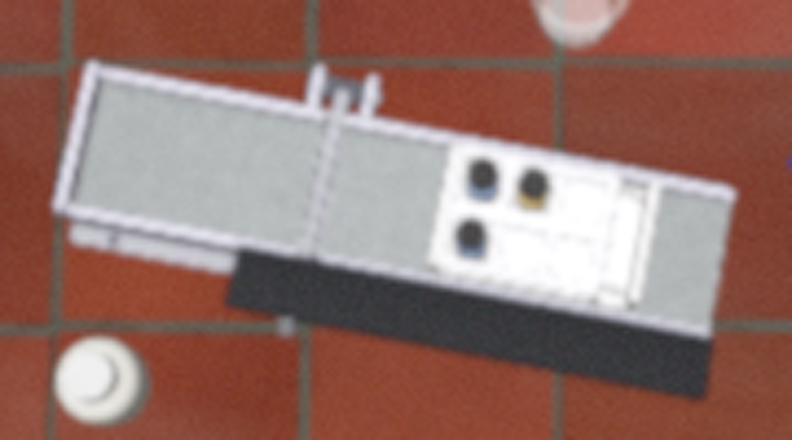

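View pics/scc.png

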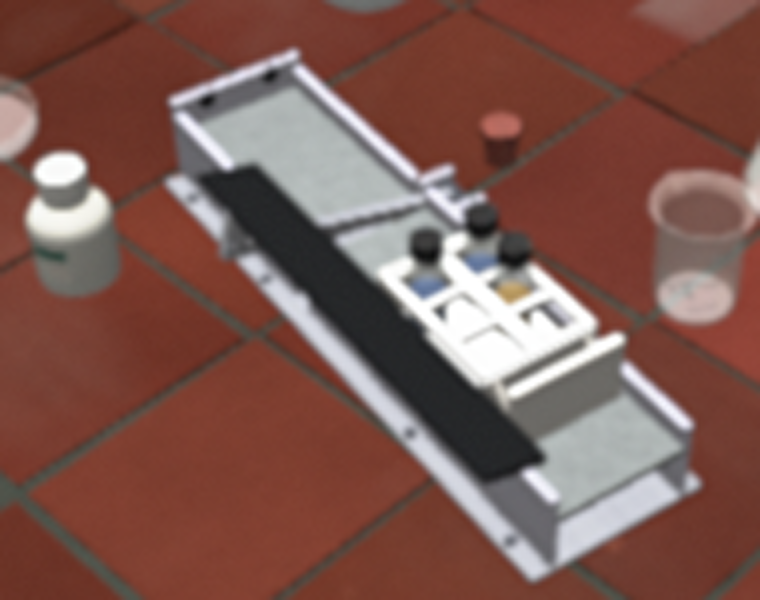

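```bash
cat > loc.py <<'E'
import numpy as np, cv2
from scipy.optimize import least_squares
K={"scene":(448.785,314.4,204.433,np.array([[0.70158066,-0.47649166,0.5298493,0.08347473],[-0.71247009,-0.45540784,0.53384462,-0.43803968],[-0.01307498,-0.75203684,-0.65899138,0.69694517],[0,0,0,1]])),
"top":(476.8765,326.8211,190.8811,np.array([[7.93964222e-03,-9.83846836e-01,1.78836138e-01,3.95648005e-01],[-9.99968468e-01,-7.78382732e-03,1.57293703e-03,6.20470121e-02],[-1.55499500e-04,-1.78842988e-01,-9.83877615e-01,1.24549070],[0,0,0,1]]))}
def ray(cam,u,v,z):
    f,cx,cy,T=K[cam];d=T[:3,:3]@np.array([(u-cx)/f,(v-cy)/f,1]);return T[:3,3]+d*(z-T[2,3])/d[2]
def proj(cam,p):
    f,cx,cy,T=K[cam];q=T[:3,:3].T@(np.asarray(p)-T[:3,3]);return np.array([f*q[0]/q[2]+cx,f*q[1]/q[2]+cy])
def tc(u,v):return u/4.4+220-.4,v/4.4+155-.4
def sc(u,v):return u/4+200-.4,v/4+140-.4
E
python3 - <<'E'
from loc import *
# chute landmarks: cam, pixel, chute xyz
L=[("top",tc(735,188),(44,-235,54)),("top",tc(711,333),(-44,-235,54)),("top",tc(90,62),(44,146,62)),
("top",tc(58,212),(-44,146,62)),("scene",sc(556,500),(-41,-235,54)),("scene",sc(690,428),(41,-235,54)),("scene",sc(298,52),(44,146,62)),("scene",sc(172,102),(-44,146,62))]
W=[ray(c,*p,x[2]/1e3)[:2] for c,p,x in L]
def r(q):
    c,s=np.cos(q[2]),np.sin(q[2]);R=np.array([[c,-s],[s,c]])
    return np.ravel([R@np.array(x[:2])/1e3+q[:2]-w for (_,_,x),w in zip(L,W)])
o=least_squares(r,[.4,0,-.1]);q=o.x;print(q);print(np.round(r(q).reshape(-1,2)*1e3,1))
c,s=np.cos(q[2]),np.sin(q[2]);R=np.array([[c,-s],[s,c]])
np.save("chute.npy",q)
for n,cam,p,z in [("slot","top",tc(322,192),.040),("rack rear L top","scene",sc(507,400),.082),("rear R","scene",sc(625,342),.082),("rear outer topview","top",tc(661,187),.082),("rear near top","top",tc(636,307),.082),("front top","top",tc(450,145),.076),("front near","top",tc(430,265),.076),("treadle end","top",tc(712,340),.085),("treadle end2","top",tc(703,398),.095),("bottle","top",tc(95,380),.07)]:
    w=ray(cam,*p,z)[:2];print(n,np.round(w*1e3,1),np.round(R.T@(w-q[:2])*1e3,1))
E
```

```text
[ 0.594922    0.15035255 -0.18376592]
[[-1.6 -1. ]
 [-4.4  0.2]
 [-1.5  0.7]
 [-0.2  2.1]
 [ 2.3 -2.4]
 [ 3.1 -1.3]
 [ 1.   0.6]
 [ 1.3  1.1]]
slot [594.9 151. ] [-0.1  0.7]
rack rear L top [521.1 -27.8] [ -40.  -188.6]
rear R [590.3 -42.4] [  30.7 -190.3]
rear outer topview [592.3 -42.6] [  32.7 -190.2]
rear near top [524.5 -28.1] [ -36.6 -188.4]
front top [616.6  76.3] [ 34.8 -68.8]
front near [547.9  86.9] [-34.6 -71. ]
treadle end [506.2 -69.9] [ -47.  -232.7]
treadle end2 [473.5 -63.4] [ -80.3 -232.4]
bottle [482.5 273.4] [-133.   100.5]
```

```bash
cat >> loc.py <<'E'
from scipy.spatial.transform import Rotation as Ro
def plan(cx,cy,z,psi=np.pi/2-0.1838):
    from station import status
    o=status.get_obs();q=np.load("chute.npy");c,s=np.cos(q[2]),np.sin(q[2])
    w=np.array([q[0]+c*cx-s*cy,q[1]+s*cx+c*cy,z]);Rt=Ro.from_euler("xyz",o["eef_rot"]);
    G=Ro.from_euler("xyz",[np.pi,0,psi])
    e=np.array(o["ee_pos"]);p=e[:2]-q[:2]
    print("t",o["time_s"],"chute now",np.round([(c*p[0]+s*p[1])*1e3,(-s*p[0]+c*p[1])*1e3,e[2]*1e3],1),"w",np.round(o["grip_width"],4),"F",np.round(o["force"],1))
    print("target",w.round(4),"shift",Rt.inv().apply(w-e).round(4),"turn",((Rt.inv()*G).as_rotvec()/(np.pi/2)).round(4))
E
python3 -c "
from loc import *
plan(-.033,-.210,.2)"
```

```text
t 0.1 chute now [-528.8  292.5  204.9] w 0.0938 F [-0.7 -0.8 -0.5]
target [ 0.5241 -0.0501  0.2   ] shift [-0.5213 -0.476   0.0054] turn [-6.000e-04  5.000e-04  9.669e-01]
```

```bash
python3 -m jog '[[-0.521,-0.476,0.005,0,0,0.967,0.49],[-0.521,-0.476,0.005,0,0,0.967,0.49],[-0.521,-0.476,0.005,0,0,0.967,0.49],[-0.521,-0.476,0.005,0,0,0.967,0.49],[-0.521,-0.476,0.005,0,0,0.967,0.49],[-0.521,-0.476,0.005,0,0,0.967,0.49],[-0.521,-0.476,0.005,0,0,0.967,0.49],[-0.521,-0.476,0.005,0,0,0.967,0.49],[-0.521,-0.476,0.005,0,0,0.967,0.49],[-0.521,-0.476,0.005,0,0,0.967,0.49],[-0.521,-0.476,0.005,0,0,0.967,0.49],[-0.521,-0.476,0.005,0,0,0.967,0.49],[-0.521,-0.476,0.005,0,0,0.967,0.49],[-0.521,-0.476,0.005,0,0,0.967,0.49],[-0.521,-0.476,0.005,0,0,0.967,0.49],[-0.521,-0.476,0.005,0,0,0.967,0.49],[-0.521,-0.476,0.005,0,0,0.967,0.49],[-0.521,-0.476,0.005,0,0,0.967,0.49],[-0.521,-0.476,0.005,0,0,0.967,0.49]]'
python3 -c "
from loc import *
plan(-.033,-.210,.12)"
```

```text
time_s: 2.0
ee_pos: [0.5235, -0.049, 0.2008]
eef_rot: [3.141, 0.001, 1.388]
force: [1.0, 0.5, 0.5]
grip_width: 0.0698
t 2.0 chute now [ -33.8 -209.   200.8] w 0.0698 F [1.  0.5 0.5]
target [ 0.5241 -0.0501  0.12  ] shift [-0.0009  0.0008  0.0808] turn [0.0002 0.0006 0.0008]
```

```bash
python3 -m jog '[[-0.001,0.001,0.04,0,0,0,0.49],[-0.001,0.001,0.086,0,0,0,0.49],[-0.001,0.001,0.086,0,0,0,0.49],[-0.001,0.001,0.086,0,0,0,0.49]]'
python3 - <<'E'
from loc import *
from station import camera
plan(-.033,-.210,.115)
ims=[]
for n in("scene","top"):
    ims.append(camera(n)["image"][:,:,::-1])
a=cv2.resize(ims[0][180:300,250:400],None,fx=4,fy=4,interpolation=cv2.INTER_CUBIC);cv2.imwrite("pics/s1.png",a)
cv2.imwrite("pics/t1.png",cv2.resize(ims[1][150:260,300:420],None,fx=4.4,fy=4.4,interpolation=cv2.INTER_CUBIC))
E
```

```text
time_s: 2.4
ee_pos: [0.5245, -0.0498, 0.1159]
eef_rot: [3.141, 0.001, 1.389]
force: [-0.1, 0.3, 1.0]
grip_width: 0.07
t 2.4 chute now [ -32.7 -209.7  115.9] w 0.07 F [-0.1  0.3  1. ]
target [ 0.5241 -0.0501  0.115 ] shift [-0.0003 -0.0003  0.0009] turn [0.0001 0.0006 0.0012]
```

View pics/s1.png

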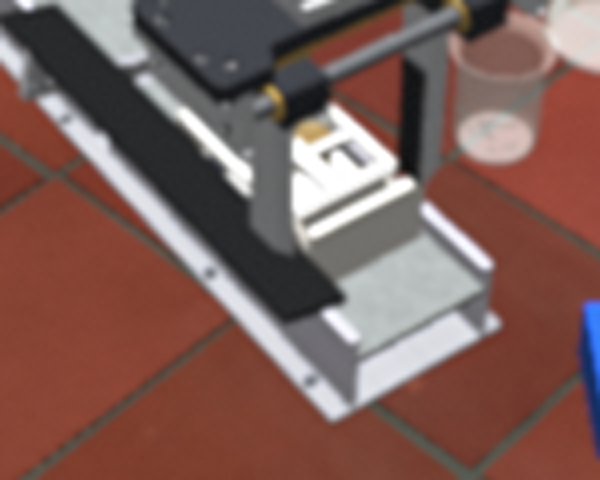

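View pics/t1.png

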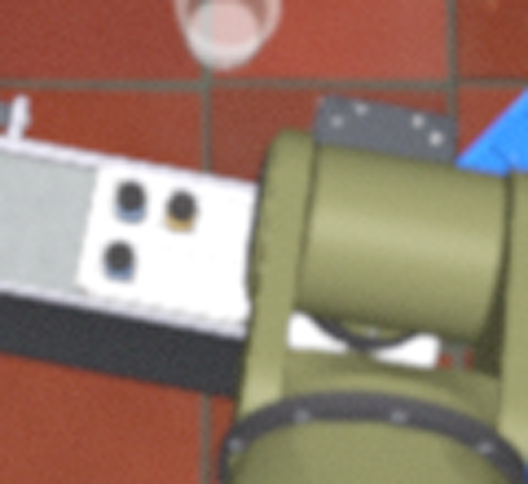

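```bash
python3 - <<'E'
from loc import *
q=np.load("chute.npy");c,s=np.cos(q[2]),np.sin(q[2])
for x in(-.074,-.033,.009):
    for z in (.116,):
        w=[q[0]+c*x+s*.210,q[1]+s*x-c*.210,z];print(x,(proj("scene",w)-[250,180]+.4)*4)
E
```

```text
-0.074 [274.13363149 246.43463411]
-0.033 [347.11078643 208.89800188]
0.009 [418.74495655 172.05214922]
```

```bash
python3 -m jog '[[0,0,0.012,0,0,0,0.49],[0,0,0.024,0,0,0,0.49],[0,0,0.036,0,0,0,0.49],[0,0,0.048,0,0,0,0.49],[0,0,0.058,0,0,0,0.49],[0,0,0.063,0,0,0,0.49],[0,0,0.063,0,0,0,0.49],[0,0,0.063,0,0,0,0.49]]'
python3 - <<'E'
from loc import *
from station import camera
plan(-.033,-.2,.053)
im=camera("scene")["image"][:,:,::-1]
cv2.imwrite("pics/s2.png",cv2.resize(im[150:300,220:400],None,fx=4,fy=4,interpolation=cv2.INTER_CUBIC))
E
```

```text
time_s: 3.3
ee_pos: [0.5245, -0.05, 0.0532]
eef_rot: [3.141, 0.001, 1.389]
force: [-6.6, 1.5, 6.5]
grip_width: 0.0701
t 3.3 chute now [ -32.6 -209.9   53.2] w 0.0701 F [-6.6  1.5  6.5]
target [ 0.5259 -0.0402  0.053 ] shift [ 0.0099 -0.0004  0.0002] turn [0.0002 0.0005 0.0011]
```

View pics/s2.png

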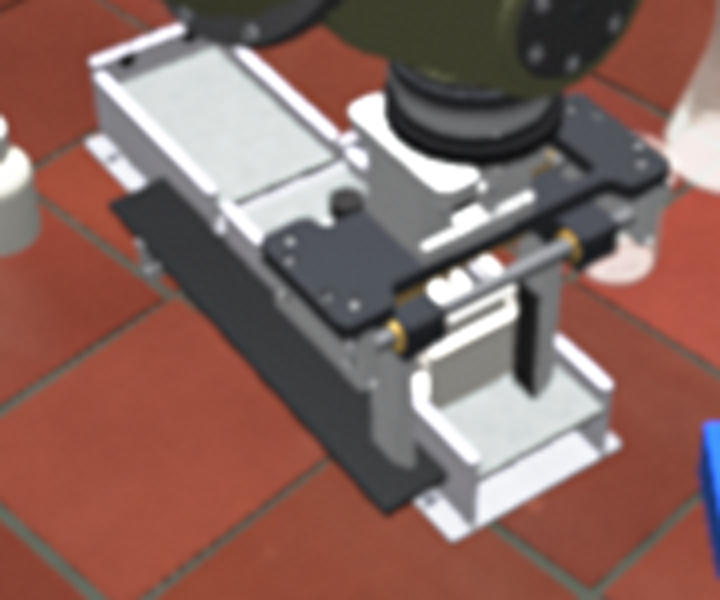

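```bash
python3 -m jog '[[0.004,0,0,0,0,0,0.49],[0.008,0,0,0,0,0,0.49],[0.011,0,0,0,0,0,0.49],[0.014,0,0,0,0,0,0.49],[0.018,0,0,0,0,0,0.49],[0.023,0,0,0,0,0,0.49],[0.028,0,0,0,0,0,0.49],[0.034,0,0,0,0,0,0.49],[0.040,0,0,0,0,0,0.49],[0.046,0,0,0,0,0,0.49],[0.052,0,0,0,0,0,0.49],[0.058,0,0,0,0,0,0.49],[0.064,0,0,0,0,0,0.49],[0.069,0,0,0,0,0,0.49],[0.073,0,0,0,0,0,0.49],[0.076,0,0,0,0,0,0.49],[0.078,0,0,0,0,0,0.49],[0.078,0,0,0,0,0,0.49]]'
python3 - <<'E'
from loc import *
from station import camera
plan(-.033,.011,.053)
im=camera("scene")["image"][:,:,::-1]
cv2.imwrite("pics/s3.png",cv2.resize(im[150:300,220:400],None,fx=4,fy=4,interpolation=cv2.INTER_CUBIC))
im=camera("top")["image"][:,:,::-1]
cv2.imwrite("pics/t3.png",cv2.resize(im[155:255,220:400],None,fx=4.4,fy=4.4,interpolation=cv2.INTER_CUBIC))
E
```

```text
time_s: 5.15
ee_pos: [0.5389, 0.0261, 0.0529]
eef_rot: [3.141, 0.002, 1.389]
force: [-0.9, -4.4, 7.0]
grip_width: 0.07
t 5.15 chute now [ -32.4 -132.4   52.9] w 0.07 F [-0.9 -4.4  7. ]
target [0.5645 0.1672 0.053 ] shift [ 0.1434 -0.0003 -0.0004] turn [0.0005 0.0012 0.0012]
```

View pics/s3.png

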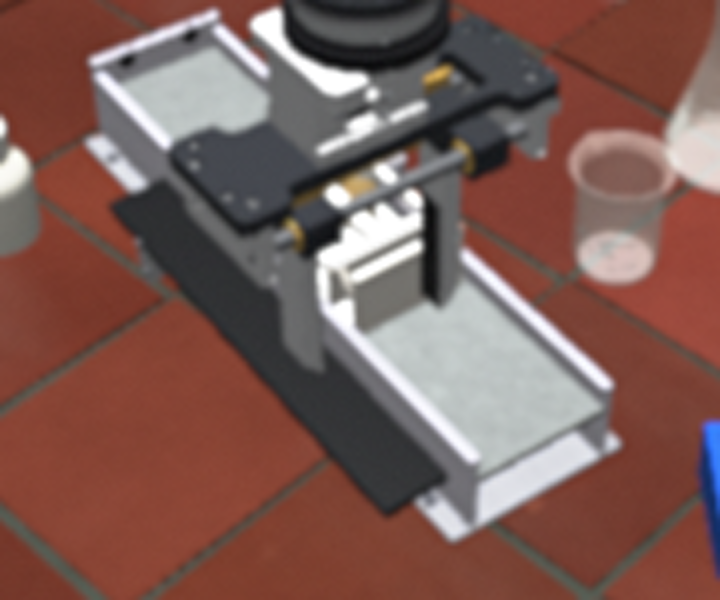

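View pics/t3.png

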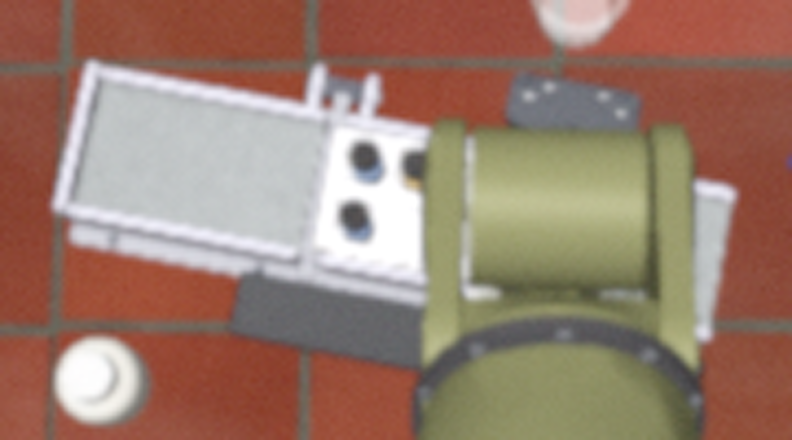

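```bash
python3 -m jog '[[0.004,0,0,0,0,0,0.49],[0.010,0,0,0,0,0,0.49],[0.017,0,0,0,0,0,0.49],[0.024,0,0,0,0,0,0.49],[0.031,0,0,0,0,0,0.49],[0.038,0,0,0,0,0,0.49],[0.045,0,0,0,0,0,0.49],[0.052,0,0,0,0,0,0.49],[0.059,0,0,0,0,0,0.49],[0.066,0,0,0,0,0,0.49],[0.073,0,0,0,0,0,0.49],[0.080,0,0,0,0,0,0.49],[0.087,0,0,0,0,0,0.49],[0.094,0,0,0,0,0,0.49],[0.101,0,0,0,0,0,0.49],[0.108,0,0,0,0,0,0.49],[0.115,0,0,0,0,0,0.49],[0.121,0,0,0,0,0,0.49],[0.126,0,0,0,0,0,0.49],[0.129,0,0,0,0,0,0.49]]'
python3 - <<'E'
from loc import *
plan(-.033,.011,.053)
E
```

```text
time_s: 7.25
ee_pos: [0.5626, 0.1522, 0.0526]
eef_rot: [3.14, 0.003, 1.389]
force: [-1.2, -9.2, 9.5]
grip_width: 0.0703
t 7.25 chute now [-32.1  -4.1  52.6] w 0.0703 F [-1.2 -9.2  9.5]
target [0.5645 0.1672 0.053 ] shift [ 0.0151 -0.0009 -0.0004] turn [0.0011 0.002  0.0011]
```

```bash
python3 -m jog '[[0.002,0,0,0,0,0,0.49],[0.004,0,0,0,0,0,0.49],[0.006,0,0,0,0,0,0.49],[0.008,0,0,0,0,0,0.49],[0.010,0,0,0,0,0,0.49],[0.010,0,0,0,0,0,0.49]]'
python3 - <<'E'
from loc import *
from station import camera
plan(-.033,.012,.053)
im=camera("scene")["image"][:,:,::-1]
cv2.imwrite("pics/s4.png",cv2.resize(im[130:280,200:380],None,fx=4,fy=4,interpolation=cv2.INTER_CUBIC))
im=camera("top")["image"][:,:,::-1]
cv2.imwrite("pics/t4.png",cv2.resize(im[155:255,220:400],None,fx=4.4,fy=4.4,interpolation=cv2.INTER_CUBIC))
E
```

```text
time_s: 7.85
ee_pos: [0.5648, 0.1611, 0.0524]
eef_rot: [3.139, 0.004, 1.388]
force: [-1.9, -6.7, 8.7]
grip_width: 0.0701
t 7.85 chute now [-31.6   5.1  52.4] w 0.0701 F [-1.9 -6.7  8.7]
target [0.5647 0.1682 0.053 ] shift [ 0.0069 -0.0014 -0.0007] turn [0.0015 0.0028 0.0009]
```

View pics/s4.png

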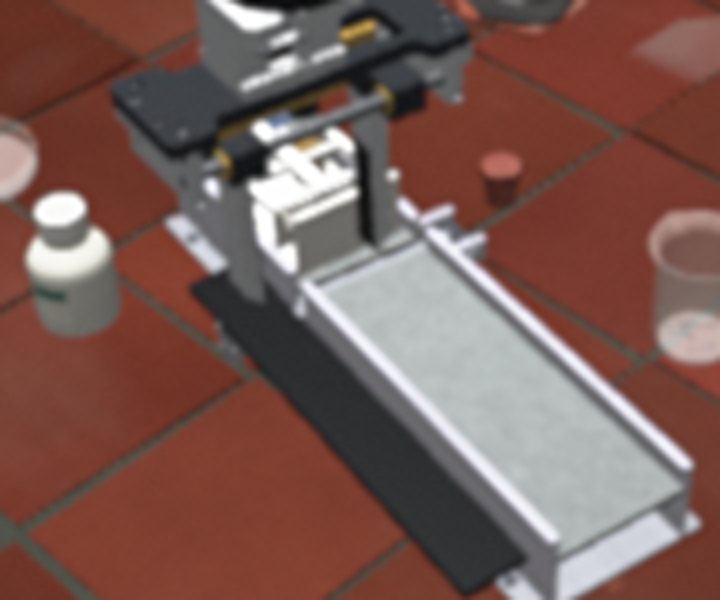

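View pics/t4.png

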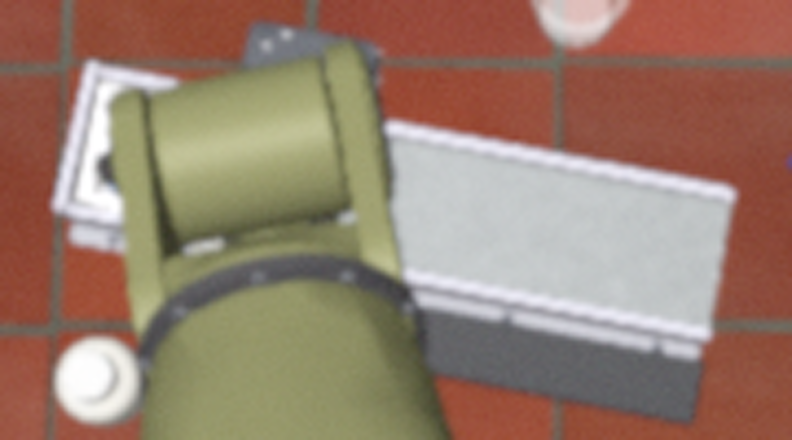

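```bash
python3 -m jog '[[0.002,-0.001,0,0,0,0,0.49],[0.004,-0.001,0,0,0,0,0.49],[0.005,-0.001,0,0,0,0,0.49],[0.005,-0.001,0,0,0,0,0.49]]'
python3 -m jog '[[0.001,0,0,0,0,0,0.49],[0.002,0,0,0,0,0,0.49],[0.002,0,0,0,0,0,0.49]]'
python3 -c "
from loc import *
plan(-.033,.012,.053)"
```

```text
time_s: 8.35
ee_pos: [0.5651, 0.1653, 0.0523]
eef_rot: [3.138, 0.006, 1.388]
force: [0.2, -7.8, 9.6]
grip_width: 0.0701
time_s: 8.65
ee_pos: [0.5655, 0.1662, 0.0519]
eef_rot: [3.139, 0.007, 1.388]
force: [-2.6, -8.4, 8.2]
grip_width: 0.0703
t 8.65 chute now [-31.8  10.2  51.9] w 0.0703 F [-2.6 -8.4  8.2]
target [0.5647 0.1682 0.053 ] shift [ 0.0018 -0.0012 -0.0011] turn [0.0019 0.0046 0.0006]
```

```bash
python3 -m jog '[[0.002,-0.001,-0.0005,0,0.003,0,0.49],[0.004,-0.001,-0.0005,0,0.003,0,0.49],[0.004,-0.001,-0.0005,0,0.003,0,0.49]]'
python3 -m jog '[[0.001,0,0,0,0.002,0,0.49],[0.002,0,0,0,0.002,0,0.49],[0.003,0,0,0,0.002,0,0.49],[0.003,0,0,0,0.002,0,0.49]]'
python3 -c "
from loc import *
plan(-.033,.012,.053)"
```

```text
time_s: 8.95
ee_pos: [0.5651, 0.1681, 0.052]
eef_rot: [3.139, 0.006, 1.387]
force: [-4.9, -16.9, 11.6]
grip_width: 0.07
time_s: 9.35
ee_pos: [0.5652, 0.1681, 0.0517]
eef_rot: [3.141, 0.008, 1.385]
force: [-8.6, -22.0, 16.2]
grip_width: 0.0699
t 9.35 chute now [-32.5  12.   51.7] w 0.0699 F [ -8.6 -22.   16.2]
target [0.5647 0.1682 0.053 ] shift [-0.     -0.0005 -0.0013] turn [ 0.0004  0.0048 -0.0012]
```

The TCP stalled at chute y 12.0 mm while the push force rose to 22 N, so the rack is home against the stop. I'll back off with the gate still held down, then look.

```bash
python3 -m jog '[[-0.001,0,0,0,0,0,0.49],[-0.002,0,0,0,0,0,0.49],[-0.004,0,0,0,0,0,0.49],[-0.006,0,0,0,0,0,0.49],[-0.006,0,0,0,0,0,0.49]]'
python3 - <<'E'
from loc import *
from station import camera
plan(-.033,.006,.12)
im=camera("scene")["image"][:,:,::-1]
cv2.imwrite("pics/s5.png",cv2.resize(im[130:280,200:380],None,fx=4,fy=4,interpolation=cv2.INTER_CUBIC))
E
```

```text
time_s: 9.85
ee_pos: [0.5644, 0.1627, 0.0516]
eef_rot: [3.14, 0.006, 1.385]
force: [-0.9, 4.0, 5.7]
grip_width: 0.0699
t 9.85 chute now [-32.3   6.5  51.6] w 0.0699 F [-0.9  4.   5.7]
target [0.5636 0.1623 0.12  ] shift [-0.001  -0.0006 -0.0684] turn [ 0.0008  0.004  -0.0014]
```

View pics/s5.png

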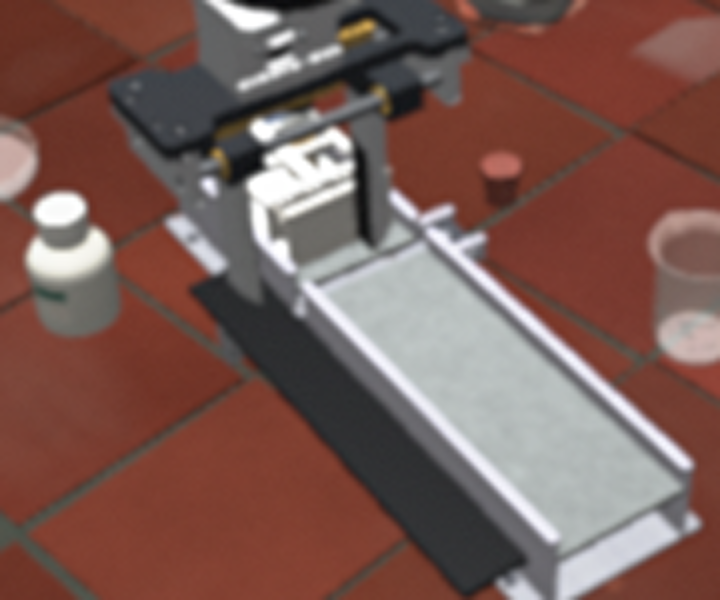

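```bash
python3 -m jog '[[0,0,-0.005,0,0,0,0.49],[0,0,-0.011,0,0,0,0.49],[0,0,-0.017,0,0,0,0.49],[0,0,-0.023,0,0,0,0.49],[0,0,-0.029,0,0,0,0.49],[0,0,-0.035,0,0,0,0.49],[0,0,-0.042,0,0,0,0.49],[0,0,-0.052,0,0,0,0.49],[0,0,-0.07,0,0,0,0.49],[0,0,-0.1,0,0,0,0.49],[0,0,-0.14,0,0,0,0.49],[0,0,-0.18,0,0,0,0.49],[0,0,-0.2,0,0,0,0.49],[0,0,-0.2,0,0,0,0.49]]'
python3 -m jog '[[-0.05,0,0,0,0,0,0.49],[-0.1,0,0,0,0,0,0.49],[-0.15,0,0,0,0,0,0.49],[-0.2,0,0,0,0,0,0.49],[-0.25,0,0,0,0,0,0.49],[-0.3,0,0,0,0,0,0.49],[-0.3,0,0,0,0,0,0.49],[-0.3,0,0,0,0,0,0.49]]'
python3 - <<'E'
from loc import *
from station import camera
plan(-.033,.006,.12)
im=camera("scene")["image"][:,:,::-1]
cv2.imwrite("pics/s6.png",cv2.resize(im[130:290,200:390],None,fx=4,fy=3.7,interpolation=cv2.INTER_CUBIC))
im=camera("top")["image"][:,:,::-1]
cv2.imwrite("pics/t6.png",cv2.resize(im[155:255,220:400],None,fx=4.4,fy=4.4,interpolation=cv2.INTER_CUBIC))
E
```

```text
time_s: 11.3
ee_pos: [0.5648, 0.1643, 0.2548]
eef_rot: [3.136, 0.005, 1.385]
force: [0.6, -0.0, -0.0]
grip_width: 0.0696
time_s: 12.1
ee_pos: [0.5087, -0.131, 0.255]
eef_rot: [3.139, 0.004, 1.383]
force: [1.0, -0.6, -0.2]
grip_width: 0.07
t 12.1 chute now [ -33.3 -292.4  255. ] w 0.07 F [ 1.  -0.6 -0.2]
target [0.5636 0.1623 0.12  ] shift [ 0.299  -0.0013  0.1338] turn [ 0.0019  0.0026 -0.0026]
```

View pics/s6.png

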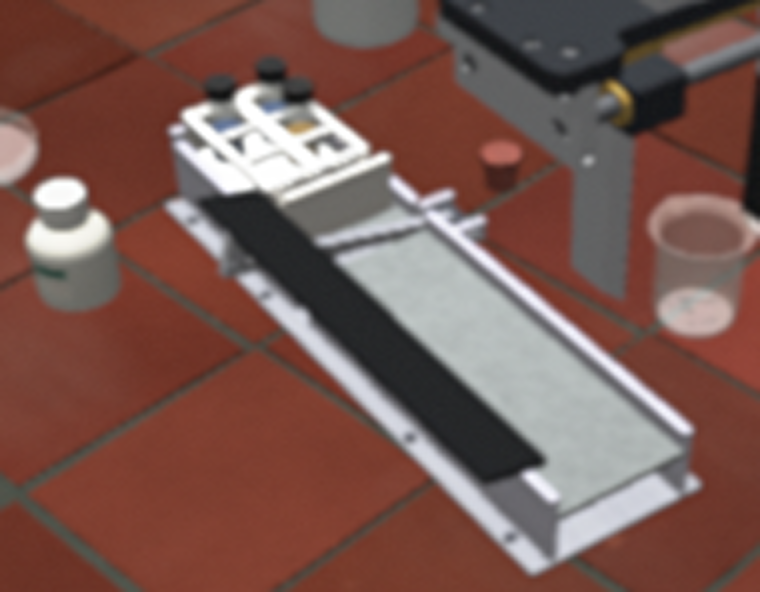

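View pics/t6.png

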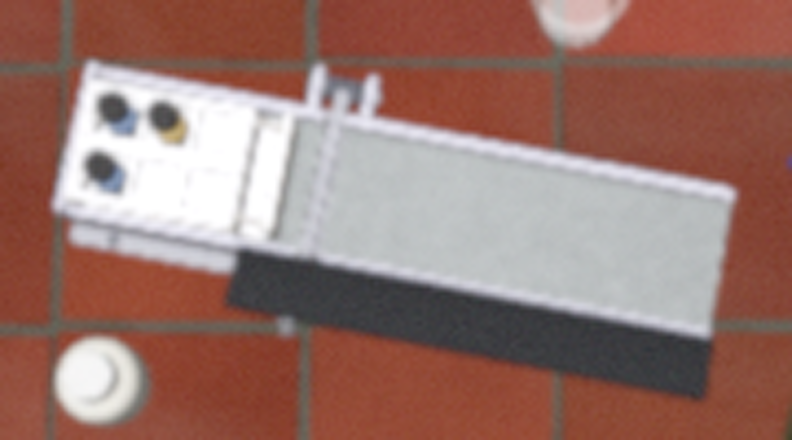

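```bash
python3 - <<'E'
from loc import *
from station import ctrl
q=np.load("chute.npy");c,s=np.cos(q[2]),np.sin(q[2]);R=np.array([[c,-s],[s,c]])
for cam,p in [("top",tc(298,116)),("top",tc(278,238)),("scene",(388/4+199.6,158/3.7+129.6)),("scene",(278/4+199.6,202/3.7+129.6))]:
    print(np.round(R.T@(ray(cam,*p,.082)[:2]-q[:2])*1e3,1))
ctrl.hand_in()
E
```

```text
[33.7 18.5]
[-36.6  15.2]
[30.3 22.4]
[-42.4  21.7]
the job is handed in; nothing more can be done
```

I pushed the rack fully home, let the gate spring shut behind it, and handed the job in at about 12 s. No verdict is reported, so what follows rests on my own checks.

**What I did:** One fingertip held the treadle at z of about 52–53 mm for the whole push, and the other pushed the rack's rear panel. At the stop the arm stalled at chute y 12.0 mm (20 mm expected at the panel) with about 22 N of push force. I then backed off 5.5 mm with the gate still down, lifted clear and moved away.

**Last checks:**
- **Pictures:** After release they show the rack in the bay, the gate shut, the three vials standing, and the bottle, beaker and stopper apparently where they were. I did not measure those three again.
- **Rear panel position:** Fully home is y = 20 mm. The scene view read about 22 mm. The top view read 18.5 and 15.2 mm at the two ends of the panel. These readings differ by up to 7 mm. They come from hand-picked pixels, and the 15.2 mm one on its own would put the rack 4.8 mm short, still within the 6 mm limit. I trusted the stall at the stop.
- **Gate angle:** I could not read it directly. I judged it from the fingertip height during the push and from the pictures at the end.

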